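# Unload the adapter from the test unit

## Robot

A 6-joint arm with a two-finger parallel gripper is mounted at the origin on a cart in front of the work surface, level with it; the furniture and walls round the work are solid. World frame = base frame: x ahead of the robot, y to its left, z up, the work surface at z = 0. Lengths are in m, angles in degrees, forces in N, time in s.
With the tool pointing down it reaches from about 0.375 to 0.9 m from the base axis. Payload 3.1 kg.
Tool frame: the origin (TCP) lies midway between the tips of the shut fingers; the grasp point (between the pads) lies 19 mm behind it; z points along the fingers, y is the line along which they close (so a half turn about z gives the same grasp; the last joint's range is limited). The gripper opens to 87 mm and grips with 3 to 60 N. Pads are 19 mm wide; open, the fingers measure 117 mm over their backs; the gripper's body (75 mm by 190 mm) begins 51 mm behind the grasp point.
Start: joints at [-73.94, 30.224, 82.088, -0, 67.689, -10.227], TCP at [0.277, -0.56, 0.196] pointing down, gripper open.
Joint ranges: [-176.69, 176.69], [-43.24, 126.21], [12.49, 139.97], [-82, 262], [0, 151.66], [-163.58, 163.58]. Speed limits (degrees/s): [159.86, 159.86, 180, 180, 180, 180].

## Interface

Orientations are given as a 3x3 rotation matrix whose columns are the frame's x, y, z axes.
In Python, from rig import bot gives the robot as it stands.
- The arm moves only by the shell command python3 steer.py 'ROWS'. ROWS is rows parted by semicolons, their numbers by spaces, 1 to 20 of them, each of 7 numbers: dx, dy, dz in m, then a rotation vector rx, ry, rz in degrees, then the opening from 0.0 (shut) to 1.0 (fully open); each row is the pose to reach, as a shift and turn from the pose commanded when the command began, along the tool's axes at that moment; what a row does not reach only later rows make up. A row lasts 1/10 s, in which the tool goes at most 0.05 m and 8.59 degrees, less where a joint would pass 70% of its speed; a pose out of reach is approached as far as the arm can. The fingers move at their own pace and stop on an object; the grip force is fixed at half the most. Time passes only in rows, so rows that do not move let the fingers close. It prints the time, the measured TCP pose, the force, the opening and the grip force at its end.
- bot.read_state(): the state, without advancing time (a new reading comes with each control period).
- bot.capture(name): name is "scene" or "top" or "wrist"; returns a dict with "color" (384x512x3 uint8, red, green, blue), "K" (3x3 intrinsics, pixels), "view" (4x4, takes a point from world to camera coordinates); the wrist camera has in their place "mount" (4x4, takes a point from camera to tool coordinates, whose origin is the TCP and whose axes are the flange's). Camera axes: x right, y up, looking along -z (the intrinsics and any distortion apply to the point x, -y, -z); pixel columns grow to the right and rows downward; lengths in m; the calibration is good to about 2 mm. The wrist camera is an equidistant fisheye: a pixel r from the principal point sees the ray r / f radians off the axis. A picture is of the moment at which its call begins: read the wrist's pose just before it. There is no depth.
- bot.hand_in(): hands the job in; it is judged then, once.
The state is a dict: "time_s": time; "joint_positions": joint angles; "qvel": joint speeds; "tau": joint torques, N m; "position": TCP position; "tcp_rot": TCP orientation; "force": force on the tool from outside, world axes, zero at the start; "moment": the same for the moment, N m; "opening": opening from 0.0 (shut) to 1.0 (fully open); "grasp_force": force on a finger pad.
Only numpy, scipy, OpenCV 4.12 (cv2) and the standard library are available. Lean on these libraries where they do the work, as an engineer would, in place of code of your own. Each camera call takes 0.05 s, during which the arm holds its last target. There are 200 camera calls.

## Task

Take the tested adapter out of the test unit: first raise the lever of the contact head fully, so that the tray does not move under lowered contacts, then pull the tray out to its stop with the adapter riding in it. Lift the adapter out and lay it flat, the same way up, in the middle of the dark mat without dropping it; leave the lever up and the tray out, and do not disturb the housing, the bottle and the jar that stand nearby.

Things in the scene. Friction and masses are not known exactly. Their poses are not given: they have to be found in the camera images.
- tester: Test unit: grey metal case 204 x 194 mm, aluminium roof 87 mm high, fixed. Origin: centre of its underside; x to its rear, y to its left, z up. Its front face (x = -100 mm) is a slot filled by the tray. On the roof the black contact head stands on two rods (x from -52 to +65 mm, y from -50 to +54 mm, up to 153 mm high); it goes up with the lever.
- lever (a joint): Angle of the steel lever on the left of the contact head (rad): 0 = lowered, pointing forward and 15 deg above level; 1.25 = fully raised, almost upright (its stop). It turns about a level axis along the tester's y axis through point lever_pivot; moves at about 2 N at its grip and stays where it is left. Starts near the lowered end.
- lever_pivot (a point): Pivot of the lever, 80 mm from the lever's grip. Axes as the tester.
- lever_grip (a point): Centre of the black round grip at the lever's end, a cylinder 18 mm in diameter and 34 mm long, lying along the tester's y axis; its flat ends are free to both sides, so it can be pinched end to end from above and turns between the fingers. The steel arm, 9 mm wide, meets its middle.
- tray (a joint): How far the tray is pulled out (m): about 0 = in, 0.130 = at its stop. It slides toward the front of the test unit, along the tester's -x axis. About 2 N moves it; it stays where it is left. Starts almost fully in.
- tray_handle (a point): Middle of the tray's bar handle: a round steel bar 12 mm in diameter, 78 mm straight, along the tester's y axis, 58 mm above the bench, its axis 45 mm in front of the tray's front panel (panel top 75 mm above the bench). Free from above, below and in front. Moves with the tray.
- tray_bed (a point): Point on the tray's floor (20 mm above the bench) where the adapter lies, 66 mm behind the front panel's inner face. The tray is 142 mm wide inside; side walls rise 14 mm above the floor, a rib 67 mm farther back 8 mm. With the tray at its stop this point is 65 mm in front of the case, clear from above.
- adapter: The tested adapter: flat grey metal box with a black connector at one end, 90 x 56 mm and 19 mm high, under 0.1 kg, loose in the tray. Origin: centre of its underside; y is its long axis, x across it, z up. Its long axis lies roughly along the tray's travel; grasp it across its 56 mm, near its middle (the solid body reaches 16 mm up, from y = -39 to +33 mm).
- mat: Dark rubber mat, 180 (x) x 200 (y) mm and 4 mm thick, fixed flat on the bench to the left or right of the test unit. Origin: centre of its underside.
- housing: Bystander: open yellow sensor housing, about 95 x 124 x 50 mm, loose on the bench on the other side from the mat. Origin: centre of its underside.
- flux_bottle: Bystander: small amber bottle with black cap, 35 mm across and 85 mm tall, standing to one side of the test unit. Origin: centre of its underside.
- screw_jar: Bystander: white jar with lid, 46 mm across and 50 mm tall, standing to the other side of the test unit. Origin: centre of its underside.

How it is judged (in metres and radians):
On the way, in this order (a step that is already met when the one before it is completed fails the run):
1. the lever is raised (over 1.05 of 1.25 rad) with the tray still in (value of joint lever above 1.05 rad and value of joint tray below 0.03 m), for 0.2 s.
2. the tray is out at its stop (within 8 mm), the adapter in it (value of joint tray above 0.122 m and distance between adapter and tray_bed below 0.04 m), for 0.2 s.
At the end, for the whole second after the job is handed in: The lever is up (over 1.05 rad), the tray is out (over 115 mm of 130), and the adapter lies still and flat, right way up, on the mat with its centre within 50 mm of the mat's centre along each of the mat's axes (value of joint lever above 1.05 rad and value of joint tray above 0.115 m and x of adapter in the frame of mat between -0.05 and 0.05 m and y of adapter in the frame of mat between -0.05 and 0.05 m and height (world z) of adapter below 0.01 m and angle between adapter's own z axis and vertical below 0.12 rad and linear speed of adapter below 0.02 m/s); the robot touches nothing.
It fails at once if the tray is pulled out more than 30 mm while the lever is not raised (under 0.9 rad) (value of joint tray above 0.03 m and value of joint lever below 0.9 rad).
It fails at once if the adapter is dropped: in the air more than 45 mm above the bench with no finger on it (height (world z) of adapter above 0.045 m and contact force between adapter and the fingers below 0.05 N).
It fails at once if the housing, the bottle or the jar is moved by more than 30 mm (distance of any of housing, flux_bottle, screw_jar from where it was at the start of the episode above 0.03 m).
It also fails if it takes over 72 s, if anything falls off the work surface, if the arm or the gripper's body presses on something with over 40 N, if the wrist force passes 120 N, or if a joint passes its speed limit or range.

## Working session

There is one attempt and no reset: what is moved stays moved. The work goes in short steps, Python scripts to look and compute and a shell command to move; the robot and the scene stay as the last step left them, time stands still between calls to the robot, and variables do not carry over. Pictures are saved under pics/ and viewed, at most 10 in all, crops included, and the job is handed in when it is done.

```bash
ls; mkdir -p pics
python3 - <<'E'
from rig import bot
import cv2,numpy as np
s=bot.read_state();print(s)
a=[]
for n in("scene","top"):
    c=bot.capture(n);cv2.imwrite(f"pics/{n}.png",c["color"][:,:,::-1]);print(n,c["K"],c["view"])
    np.savez(f"pics/{n}.npz",K=c["K"],V=c["view"])
c=bot.capture("wrist");print(c.keys(),c["K"],c["mount"])
E
```

```text
pics
rig.py
steer.py
{'time_s': 0.0, 'joint_positions': array([-7.39412208e+01,  3.02790982e+01,  8.21549349e+01, -1.18325968e-03,
        6.76891723e+01, -1.02269579e+01]), 'qvel': array([ 0.04302141, -0.05118368,  0.01234088, -0.04061351, -0.00957665,
       -0.01048492]), 'tau': array([-4.25033213e-04, -4.40045929e+01, -1.76591992e+01,  6.34354027e-02,
        5.81469701e-02, -1.42283420e-04]), 'position': array([ 0.27658564, -0.55960268,  0.19497833]), 'tcp_rot': array([[ 8.96593329e-01,  4.42854408e-01, -6.13193908e-04],
       [ 4.42854684e-01, -8.96591033e-01,  2.06114324e-03],
       [ 3.63002209e-04, -2.11956307e-03, -9.99997688e-01]]), 'force': array([ 0.38461574, -0.12621311, -0.32446309]), 'moment': array([-0.00998073, -0.00432635, -0.03689743]), 'grasp_force': 0.0, 'opening': 1.0030087239615544}
scene [[354.63922589   0.         262.17106238]
 [  0.         354.63922589 191.5482643 ]
 [  0.           0.           1.        ]] [[-0.72098986 -0.69275043  0.01644574  0.44066974]
 [ 0.41897544 -0.41690547  0.80662842 -0.35932279]
 [-0.55193587  0.58846128  0.59083003 -0.8263
[... 188 characters left out ...]
 [[-7.42305112e-03 -9.99972342e-01 -4.62605538e-04  1.30054642e-02]
 [ 9.92035849e-01 -7.42230472e-03  1.25736965e-01 -6.14715870e-01]
 [-1.25736921e-01  4.74430641e-04  9.92063507e-01 -1.43419459e+00]
 [ 0.00000000e+00  0.00000000e+00  0.00000000e+00  1.00000000e+00]]
dict_keys(['color', 'K', 'mount']) [[297.31863964   0.         255.74656468]
 [  0.         297.31863964 193.15763593]
 [  0.           0.           1.        ]] [[-4.86808563e-04  9.60860846e-01  2.77031041e-01  7.73542762e-02]
 [ 9.99999753e-01  3.27552146e-04  6.21144871e-04 -1.15033395e-03]
 [ 5.06091674e-04  2.77031275e-01 -9.60860769e-01 -1.89246626e-01]
 [ 0.00000000e+00  0.00000000e+00  0.00000000e+00  1.00000000e+00]]
```

View pics/scene.png

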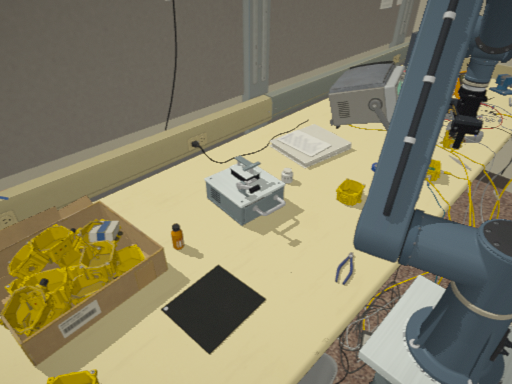

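View pics/top.png

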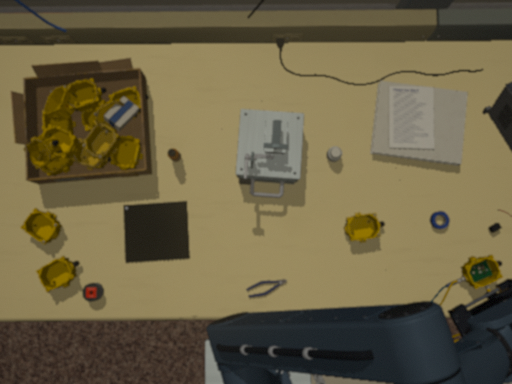

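The scene view shows the tester near (245,188), its handle at about (270,207) and the mat at (214,307). In the top view the tester is at (270,145), the handle bar at (268,193), the lever near (252,165), the mat at (157,232), the bottle at (174,155), the jar at (334,154) and the housing at (363,228). Next I'll enlarge the tester in both views.

Run:
```python
import cv2,numpy as np
a=cv2.imread("pics/scene.png")[150:230,195:295];b=cv2.imread("pics/top.png")[100:210,225:315]
a=cv2.resize(a,(800,640)[:1]+(640,),interpolation=cv2.INTER_CUBIC)
a=cv2.resize(a,(450,360));b=cv2.resize(b,(344,420),interpolation=cv2.INTER_CUBIC)
o=np.zeros((420,800,3),np.uint8);o[:360,:450]=a;o[:,456:]=b
cv2.imwrite("pics/crop.png",o)
```

```text
(no output)
```

View pics/crop.png

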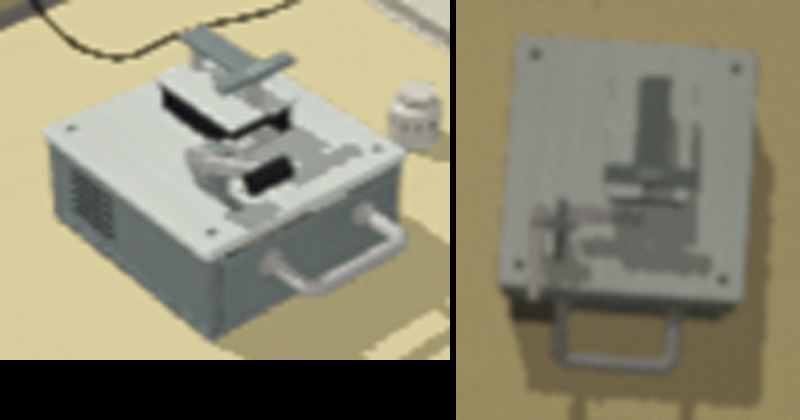

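```bash
cat > h.py <<'E'
import numpy as np
from scipy.optimize import least_squares
from scipy.spatial.transform import Rotation as R
def cam(n):
    d=np.load(f"pics/{n}.npz");return d["K"],d["V"]
def proj(n,X):
    K,V=cam(n);p=V[:3,:3]@X+V[:3,3];return np.array([K[0,0]*p[0]/-p[2]+K[0,2],K[1,1]*-p[1]/-p[2]+K[1,2]])
def tri(obs):
    f=lambda X:np.concatenate([proj(n,X)-u for n,u in obs]);r=least_squares(f,[.6,0,.05]);return r.x,np.abs(r.fun).max()
def plane(n,u,z):
    K,V=cam(n);d=V[:3,:3].T@np.array([(u[0]-K[0,2])/K[0,0],-(u[1]-K[1,2])/K[1,1],-1]);c=-V[:3,:3].T@V[:3,3];return c+d*(z-c[2])/d[2]
def wray(st,c,u):
    "wrist pixel -> origin, dir in world; st=(pos,rot)"
    K,M=c; v=np.array([u[0]-K[0,2],-(u[1]-K[1,2])]);r=np.hypot(*v);t=r/K[0,0]
    d=np.array([*(np.sin(t)*v/max(r,1e-9)),-np.cos(t)]);p,Rt=st
    return p+Rt@M[:3,3],Rt@M[:3,:3]@d
def rays(rs):
    A=sum(np.eye(3)-np.outer(d,d) for o,d in rs);b=sum((np.eye(3)-np.outer(d,d))@o for o,d in rs)
    X=np.linalg.solve(A,b);return X,max(np.linalg.norm(np.cross(X-o,d)) for o,d in rs)
E
python3 - <<'E'
from h import *
S=lambda u,v:("scene",np.array([195+u/4.5,150+v/4.5]));T=lambda u,v:("top",np.array([225+(u-456)/3.822,100+v/3.822]))
for n,s,t in[("FL",(212,255),(503,293)),("RL",(45,133),(518,38)),("FR",(405,153),(742,300)),("hL",(315,287),(563,362)),("hR",(402,238),(672,362))]:
    print(n,*tri([S(*s),T(*t)]))
for z in(.1,.12):print("grip",plane(*S(268,176),z))
for n,c in dict(mat=[(124,206),(187,202),(189,259),(126,262)]).items():
    print(n,[plane("top",u,.004)for u in c])
print(plane("scene",(214,307),.004),[plane("top",u,z) for u,z in [((174,155),.085),((334,154),.05),((363,228),.05)]])
E
```

```text
FL [0.64267273 0.05610789 0.08216381] 0.6393788681364185
RL [0.84764835 0.04178293 0.07826082] 0.2672132357905639
FR [ 0.63420402 -0.13317746  0.0792182 ] 0.22894443937951792
hL [0.59007443 0.00886398 0.05684272] 0.3652382396920757
hR [ 0.58843556 -0.07909484  0.05283442] 0.24834800426384618
grip [ 0.66542415 -0.01855368  0.1       ]
grip [0.64594809 0.00113249 0.12      ]
mat [array([0.56243998, 0.413476  , 0.004     ]), array([0.57357508, 0.21576719, 0.004     ]), array([0.39629258, 0.20781849, 0.004     ]), array([0.38855446, 0.40268413, 0.004     ])]
[0.47234519 0.32032482 0.004     ] [array([0.70814911, 0.245124  , 0.085     ]), array([ 0.7144666 , -0.24266432,  0.05      ]), array([ 0.48618883, -0.32383905,  0.05      ])]
```

```bash
cat >> h.py <<'E'
def go(x,y,z,yaw=None):
    "shift and rotvec in the tool frame to reach a world TCP, tool down, tool x at yaw"
    from rig import bot
    s=bot.read_state();Rt=s["tcp_rot"];d=Rt.T@(np.array([x,y,z])-s["position"])
    rv=np.zeros(3)
    if yaw is not None:
        a=np.radians(yaw);G=np.array([[np.cos(a),np.sin(a),0],[np.sin(a),-np.cos(a),0],[0,0,-1]])
        rv=np.degrees(R.from_matrix(Rt.T@G).as_rotvec())
    print("go",d.round(4),rv.round(2),"r=%.3f"%np.hypot(x,y))
def snap(name):
    import cv2
    from rig import bot
    s=bot.read_state();c=bot.capture("wrist");cv2.imwrite(f"pics/{name}.png",c["color"][:,:,::-1])
    np.savez(f"pics/{name}.npz",K=c["K"],M=c["mount"],p=s["position"],R=s["tcp_rot"]);print(s["position"],s["time_s"])
def wr(name,u):
    d=np.load(f"pics/{name}.npz");return wray((d["p"],d["R"]),(d["K"],d["M"]),u)
E
python3 -c "
from h import *
go(.53,0,.33,-3.2)"
```

```text
go [ 0.4751 -0.3899 -0.134 ] [-1.000e-01  1.000e-02  2.949e+01] r=0.530
```

```bash
r='0.475 -0.39 -0.134 0 0 29.5 1'; python3 steer.py '0 0 -0.05 0 0 0 1;0.475 -0.39 -0.134 0 0 29.5 1;0.475 -0.39 -0.134 0 0 29.5 1;0.475 -0.39 -0.134 0 0 29.5 1;0.475 -0.39 -0.134 0 0 29.5 1;0.475 -0.39 -0.134 0 0 29.5 1;0.475 -0.39 -0.134 0 0 29.5 1;0.475 -0.39 -0.134 0 0 29.5 1;0.475 -0.39 -0.134 0 0 29.5 1;0.475 -0.39 -0.134 0 0 29.5 1;0.475 -0.39 -0.134 0 0 29.5 1;0.475 -0.39 -0.134 0 0 29.5 1;0.475 -0.39 -0.134 0 0 29.5 1;0.475 -0.39 -0.134 0 0 29.5 1;0.475 -0.39 -0.134 0 0 29.5 1;0.475 -0.39 -0.134 0 0 29.5 1;0.475 -0.39 -0.134 0 0 29.5 1;0.475 -0.39 -0.134 0 0 29.5 1' | tail -5
python3 -c "
from h import *
snap('w1');go(.53,0.08,.33,-3.2)"
```

```text
position: [0.5294, -0.0016, 0.3296]
tcp_rot: [[0.998, -0.058, -0.001], [-0.058, -0.998, -0.0], [-0.001, 0.0, -1.0]]
force: [0.1, -0.4, -0.6]
opening: 1.0
grasp_force: 0.0
[ 0.52939906 -0.00157891  0.32964899] 1.95
go [-0.0043 -0.0814 -0.0003] [ 0.01  0.04 -0.13] r=0.536
```

```bash
python3 steer.py '0 -0.05 0 0 0 0 1;0 -0.08 0 0 0 0 1;0 -0.08 0 0 0 0 1;0 -0.08 0 0 0 0 1' | head -3
python3 -c "
from h import *
import cv2
snap('w2')
a,b=[cv2.imread(f'pics/{n}.png') for n in('w1','w2')]
o=np.hstack([a,b]);print(o.shape);cv2.imwrite('pics/w12.png',cv2.resize(np.vstack([a[:,:],b[:,:]]),(800,1200))[:,:]) 
cv2.imwrite('pics/w1b.png',cv2.resize(a,(800,600),interpolation=cv2.INTER_CUBIC))"
```

```text
time_s: 2.4
position: [0.5343, 0.079, 0.3299]
tcp_rot: [[0.998, -0.056, -0.0], [-0.056, -0.998, -0.001], [-0.0, 0.001, -1.0]]
[0.53429562 0.07903769 0.32987253] 2.4
(384, 1024, 3)
```

View pics/w1b.png

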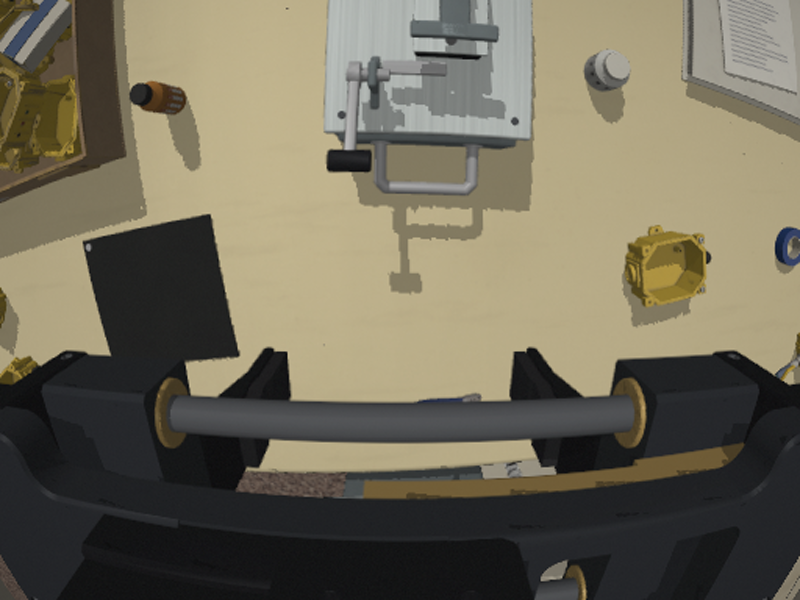

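The wrist view shows the black lever grip at (349,160), with its ends at x=327 and 371. The lever hub is at (353,72), the handle bar runs from (383,187) to (472,188), and the roof corners are near (324,133) and (529,140). The mat corners are (84,242), (210,215), (239,356) and about (112,358). Now the second wrist view.

```bash
python3 -c "
import cv2
a=cv2.imread('pics/w2.png');cv2.imwrite('pics/w2b.png',cv2.resize(a,(800,600),interpolation=cv2.INTER_CUBIC))"
```

```text
(no output)
```

View pics/w2b.png

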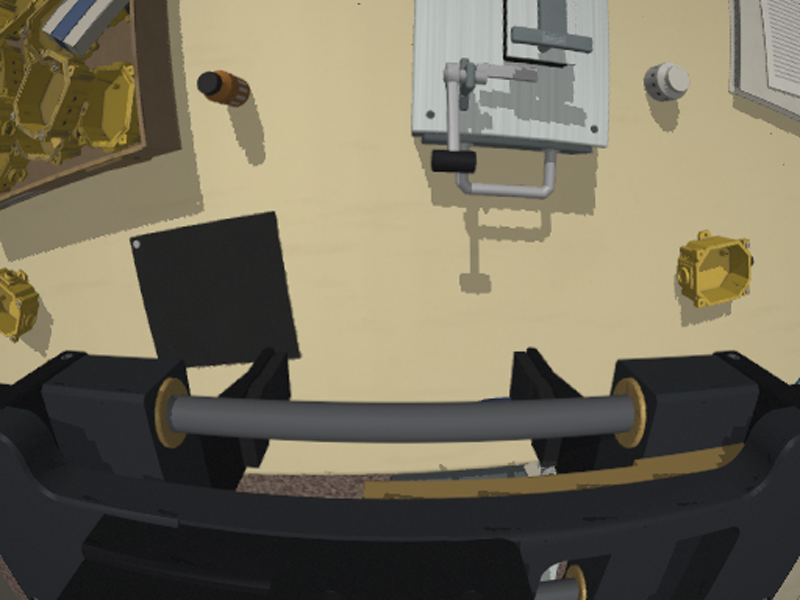

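Run:
```python
from h import *
k=512/800
for n,a,b in[("grip",(349,160.5),(453.5,161)),("gL",(327,160),(431,161)),("gR",(371,160),(476,161)),("hub",(353,72),(453,74)),("hL",(385,187),(466,189)),("hR",(471,188),(549,192)),
 ("FL",(324,133),(414,135)),("FR",(530,139),(607,147)),("m0",(84,242),(131,238)),("m1",(210,215),(275,212)),("m2",(239,356),(300,357)),("jar",(611,68),(671,81)),("bottle",(140,93),(209,83)),("hous",(668,268),(716,270))]:
    X,e=rays([wr("w1",np.array(a)*k),wr("w2",np.array(b)*k)]);print(n,X.round(4),round(e,4))
s=[("scene",np.array([254.6,189.1]))]
```

```text
grip [0.617  0.0343 0.1555] 0.0
gL [0.6183 0.0517 0.1545] 0.0006
gR [0.6162 0.0171 0.1583] 0.0003
hub [0.6908 0.0286 0.1372] 0.0005
hL [0.5905 0.0112 0.0544] 0.0004
hR [ 0.586  -0.0732  0.062 ] 0.0001
FL [0.6445 0.0616 0.097 ] 0.0014
FR [ 0.6325 -0.1284  0.0858] 0.0002
m0 [0.564  0.4188 0.001 ] 0.0003
m1 [0.576  0.2194 0.0049] 0.0001
m2 [ 0.397   0.2113 -0.0007] 0.0003
jar [ 0.7189 -0.2431  0.0353] 0.0006
bottle [0.7186 0.2579 0.0795] 0.0005
hous [ 0.4873 -0.3266  0.0236] 0.0005
```

Grip, hub and handle agree with the given sizes: the arm measures about 77 mm against 80, the bar height is 58 mm, and the roof is about 88 mm. I'll pinch the grip now.

```bash
python3 -c "
from h import *
go(.617,0.0345,.138,-3.3)"
```

```text
go [0.085  0.0392 0.1919] [0.04 0.01 0.05] r=0.618
```

```bash
python3 steer.py '0.04 0.02 0.03 0 0 0 0.65;0.085 0.039 0.06 0 0 0 0.65;0.085 0.039 0.09 0 0 0 0.65;0.085 0.039 0.12 0 0 0 0.65;0.085 0.039 0.15 0 0 0 0.65;0.085 0.039 0.175 0 0 0 0.65;0.085 0.039 0.192 0 0 0 0.65;0.085 0.039 0.192 0 0 0 0.65;0.085 0.039 0.192 0 0 0 0.65' |tail -6
python3 -c "
from h import *
import cv2
snap('w3');a=cv2.imread('pics/w3.png');cv2.imwrite('pics/w3b.png',cv2.resize(a,(640,480)))"
```

```text
time_s: 3.35
position: [0.6174, 0.0346, 0.1381]
tcp_rot: [[0.998, -0.058, 0.0], [-0.058, -0.998, -0.0], [0.0, 0.0, -1.0]]
force: [-0.3, 0.2, 1.0]
opening: 0.652
grasp_force: 0.0
[0.61742575 0.03457222 0.13812062] 3.35
```

View pics/w3b.png

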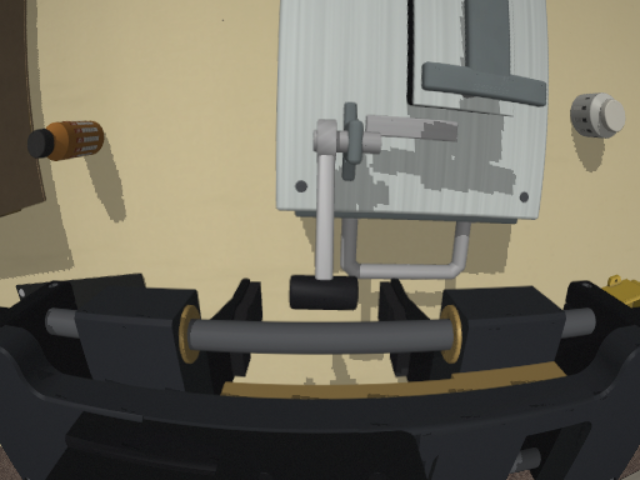

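The fingers bracket the grip at (323,292), one on each side. I'll close and swing along the 80 mm arc.

```bash
python3 steer.py '0 0 0 0 0 0 0.3;0 0 0 0 0 0 0.3;0 0 0 0 0 0 0.3;0 0 0 0 0 0 0.3;0 0 0 0 0 0 0.3' |tail -5;  python3 steer.py '0.0018 0 -0.0047 0 0 0 0.3;0.0042 0 -0.0093 0 0 0 0.3;0.008 0 -0.0193 0 0 0 0.3;0.0134 0 -0.0274 0 0 0 0.3;0.0207 0 -0.0359 0 0 0 0.3;0.028 0 -0.0423 0 0 0 0.3;0.0373 0 -0.0486 0 0 0 0.3' | tail -5
```

```text
position: [0.6172, 0.036, 0.1382]
tcp_rot: [[0.998, -0.056, 0.0], [-0.056, -0.998, -0.0], [0.0, 0.0, -1.0]]
force: [0.1, -0.5, -0.2]
opening: 0.326
grasp_force: 0.0
position: [0.6552, 0.0337, 0.1875]
tcp_rot: [[0.998, -0.056, 0.001], [-0.056, -0.998, -0.0], [0.001, 0.0, -1.0]]
force: [0.4, 0.1, -0.2]
opening: 0.3
grasp_force: 0.0
```

```bash
python3 -c "
from h import *
import cv2
snap('w4');c=__import__('rig').bot.capture('scene')['color'][:,:,::-1]
a=cv2.imread('pics/w4.png');o=np.zeros((450,800,3),np.uint8);o[:360,:480]=cv2.resize(a,(480,360));o[:400,480:]=cv2.resize(c[150:250,215:295],(320,400),interpolation=cv2.INTER_CUBIC)
cv2.imwrite('pics/w4b.png',o)"
```

```text
[0.65523002 0.03372118 0.187495  ] 4.6
```

View pics/w4b.png

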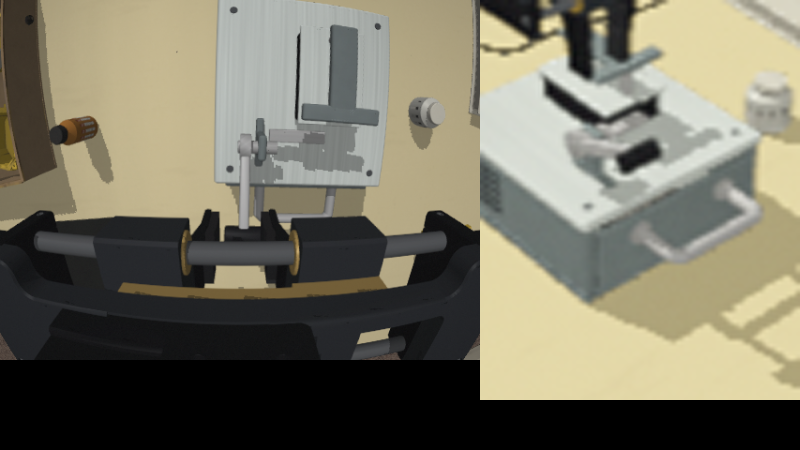

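Run:
```python
from h import *
k=512/800;k3=512/640.;k4=512/480.
o=[("w1",np.array((349,160.5))*k),("w2",np.array((453.5,161))*k),("w3",np.array((323.5,292))*k3),("w4",np.array((244,235))*k4)]
for s in([0,1],[0,2],[1,2],[0,1,2],[0,3],[0,1,2,3]):print(s,*rays([wr(*o[i]) for i in s]))
h=[("w1",np.array((353,72))*k),("w2",np.array((453,74))*k),("w3",np.array((326,138))*k3),("w4",np.array((245,147))*k4)]
print(*rays([wr(*i) for i in h]))
d=np.load("pics/w3.npz")
for p in([0,0,0],[0,0,-.019],[0,.0283,0],[0,-.0283,0],[0,-.0283,-.019]):
    q=np.linalg.inv(d["M"])@[*p,1];v=q[:2]*[1,-1];t=np.arctan2(np.hypot(*v),-q[2]);print(p,(v/np.hypot(*v)*t*d["K"][0,0]+d["K"][:2,2])/k3)
from rig import bot
s=bot.read_state();print(s["opening"],s["position"],s["grasp_force"],s["time_s"])
```

```text
[0, 1] [0.61699534 0.0343269  0.15553407] 3.1905141933604505e-05
[0, 2] [0.61702931 0.03449662 0.1535776 ] 4.0691163190080644e-05
[1, 2] [0.61710137 0.03429166 0.15384089] 0.00016893503828617755
[0, 1, 2] [0.61707763 0.03436389 0.15390603] 0.00022797562032067484
[0, 3] [0.61708077 0.0342287  0.1534267 ] 0.00032708329275901607
[0, 1, 2, 3] [0.61708121 0.03424905 0.15357731] 0.0003673041655046095
[0.69247035 0.02859592 0.13109438] 0.0011773684136112722
[0, 0, 0] [322.98549266 279.97200363]
[0, 0, -0.019] [323.28463769 294.16630042]
[0, 0.0283, 0] [374.20414632 279.68166775]
[0, -0.0283, 0] [271.64994076 279.77391565]
[0, -0.0283, -0.019] [267.11387713 293.83265218]
0.30172714371846926 [0.65690191 0.03341812 0.18802036] 0.0 4.7
```

The lever hasn't moved. The opening held at 0.326 on the grip, so the 0.3 target gave no squeeze and the fingers slipped off. I'll go back and close with target 0.

```bash
python3 steer.py '0 0 0 0 0 0 0.65;0 0 0 0 0 0 0.65;-0.02 0 0 0 0 0 0.65;-0.0373 0 0 0 0 0 0.65;-0.0373 0 0.02 0 0 0 0.65;-0.0373 0 0.04 0 0 0 0.65;-0.0373 0 0.051 0 0 0 0.65;-0.0373 0 0.051 0 0 0 0.65;-0.0373 0 0.051 0 0 0 0;-0.0373 0 0.051 0 0 0 0;-0.0373 0 0.051 0 0 0 0;-0.0373 0 0.051 0 0 0 0;-0.0373 0 0.051 0 0 0 0;-0.0373 0 0.051 0 0 0 0;-0.0373 0 0.051 0 0 0 0;-0.0373 0 0.051 0 0 0 0' |tail -6
```

```text
time_s: 6.3
position: [0.6172, 0.036, 0.1356]
tcp_rot: [[0.998, -0.056, 0.0], [-0.056, -0.998, 0.0], [0.0, -0.0, -1.0]]
force: [-0.2, 0.2, 0.9]
opening: 0.038
grasp_force: 0.4
```

```bash
python3 -c "
from h import *
import cv2
snap('w5');c=__import__('rig').bot.capture('scene')['color'][:,:,::-1]
a=cv2.imread('pics/w5.png');o=np.zeros((600,800,3),np.uint8);o[:,:480]=cv2.resize(a[120:320,176:336],(480,600),interpolation=cv2.INTER_CUBIC);o[:400,480:]=cv2.resize(c[150:250,215:295],(320,400),interpolation=cv2.INTER_CUBIC)
cv2.imwrite('pics/w5b.png',o)"
```

```text
[0.61717535 0.03595288 0.13560904] 6.3
```

View pics/w5b.png

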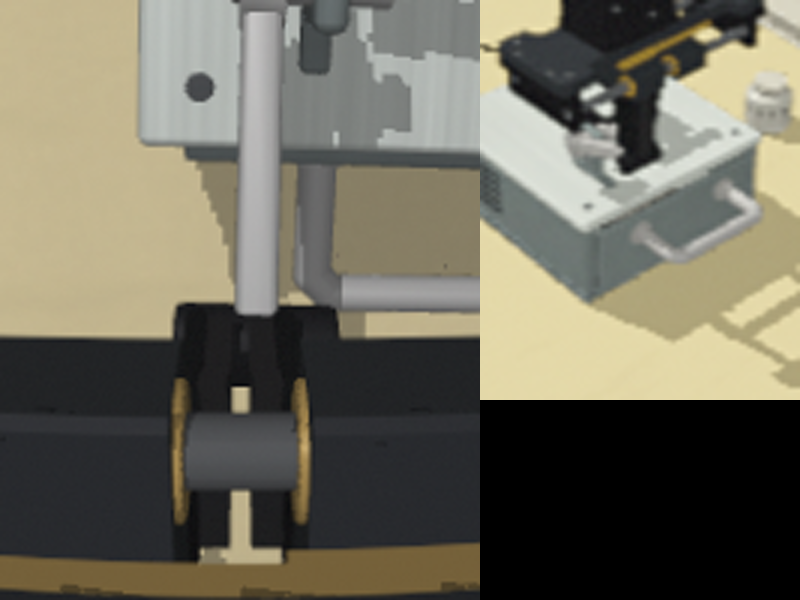

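Run:
```python
from h import *
import cv2
d=np.load("pics/w1.npz");k=512/800
for u in[(289,352),(511,352)]:
    o,r=wray((np.zeros(3),np.eye(3)),(d["K"],d["M"]),np.array(u)*k)
    for y in(.0435,.0535):print(u,y,(o+r*(y/abs(r[1]+o[1]*0))).round(4))
a=cv2.imread("pics/w1.png")[200:320,100:412];b=cv2.imread("pics/w5.png")[180:300,176:336]
a=np.clip(a.astype(float)*3,0,255).astype(np.uint8);b=np.clip(b.astype(float)*3,0,255).astype(np.uint8)
o=np.zeros((600,800,3),np.uint8);o[:300,:780]=cv2.resize(a,(780,300),interpolation=cv2.INTER_CUBIC);o[300:,:400]=cv2.resize(b,(400,300),interpolation=cv2.INTER_CUBIC)
cv2.imwrite("pics/f.png",o)
```

```text
(289, 352) 0.0435 [ 0.0083 -0.0452 -0.0236]
(289, 352) 0.0535 [-0.0074 -0.0552  0.0145]
(511, 352) 0.0435 [ 0.0085  0.0418 -0.024 ]
(511, 352) 0.0535 [-0.0072  0.0518  0.014 ]
```

View pics/f.png

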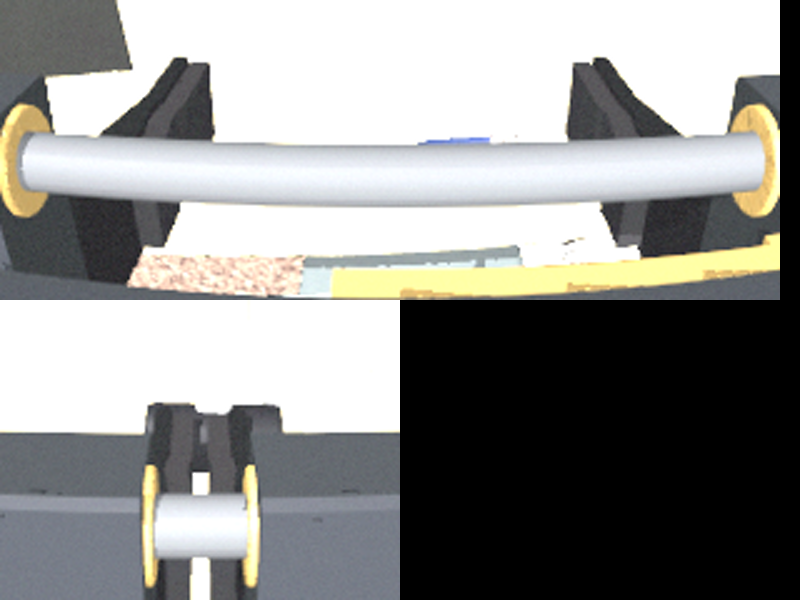

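The fingertips project along a ray that meets the pad geometry (x 8.4 mm, y 43.5 mm) about 24 mm nearer the wrist than the reported TCP. This matches the fingers closing over the top of the grip (lower crop, around (215,415)). The real tips are therefore about 24 mm above the stated TCP, so I'll open and go lower.

```bash
python3 steer.py '0 0 -0.01 0 0 0 0.65;0 0 -0.01 0 0 0 0.65;0 0 -0.01 0 0 0 0.65;0 0 -0.01 0 0 0 0.65;0 0 -0.01 0 0 0 0.65;0 0 -0.01 0 0 0 0.65;0 0 -0.01 0 0 0 0.65;0 0 -0.01 0 0 0 0.65;0 0 0.01 0 0 0 0.65;0 0 0.021 0 0 0 0.65;0 0 0.021 0 0 0 0.65;0 0 0.021 0 0 0 0;0 0 0.021 0 0 0 0;0 0 0.021 0 0 0 0;0 0 0.021 0 0 0 0;0 0 0.021 0 0 0 0;0 0 0.021 0 0 0 0;0 0 0.021 0 0 0 0' |tail -6
```

```text
time_s: 8.2
position: [0.6175, 0.0329, 0.1152]
tcp_rot: [[0.998, -0.056, 0.001], [-0.056, -0.998, -0.005], [0.001, 0.005, -1.0]]
force: [-0.2, -6.6, 0.5]
opening: 0.382
grasp_force: 30.0
```

The grip is held: 0.382 corresponds to 33 mm, with 30 N. Now the arc.

```bash
python3 steer.py '0.0018 0 -0.0047 0 0 0 0;0.0042 0 -0.0093 0 0 0 0;0.008 0 -0.0193 0 0 0 0;0.0134 0 -0.0274 0 0 0 0;0.0207 0 -0.0359 0 0 0 0;0.028 0 -0.0423 0 0 0 0;0.0373 0 -0.0486 0 0 0 0' | tail -6; python3 steer.py '0.007 0 -0.0035 0 0 0 0;0.0126 0 -0.0059 0 0 0 0;0.0195 0 -0.008 0 0 0 0;0.0261 0 -0.0095 0 0 0 0;0.033 0 -0.0104 0 0 0 0;0.0345 0 -0.0104 0 0 0 0;0.0345 0 -0.0104 0 0 0 0' | tail -6
```

```text
time_s: 8.9
position: [0.6527, 0.0301, 0.1611]
tcp_rot: [[0.998, -0.057, -0.005], [-0.057, -0.998, -0.006], [-0.005, 0.006, -1.0]]
force: [0.2, -9.1, -10.6]
opening: 0.388
grasp_force: 30.0
time_s: 9.6
position: [0.6861, 0.0274, 0.1722]
tcp_rot: [[0.998, -0.057, -0.007], [-0.057, -0.998, -0.007], [-0.007, 0.007, -1.0]]
force: [-2.7, -9.1, -3.0]
opening: 0.381
grasp_force: 30.0
```

The lever is near 84°, about 1.2 rad. Release, back off upward, and re-image.

```bash
python3 steer.py '0.002 0 0 0 0 0 0;0.002 0 0 0 0 0 0.6;0.002 0 0 0 0 0 0.6;0.002 0 0 0 0 0 0.6;0.002 0 0 0 0 0 0.6;0 0 -0.02 0 0 0 0.6;0 0 -0.05 0 0 0 0.6;-0.03 0 -0.09 0 0 0 0.6;-0.08 0 -0.11 0 0 0 0.6;-0.13 0 -0.11 0 0 0 0.6;-0.17 0 -0.11 0 0 0 0.6;-0.17 0 -0.11 0 0 0 0.6;-0.17 0 -0.11 0 0 0 0.6' | tail -6
python3 -c "
from h import *
import cv2
snap('w6');c=__import__('rig').bot.capture('scene')['color'][:,:,::-1]
a=cv2.imread('pics/w6.png');o=np.zeros((600,800,3),np.uint8);o[:360,:480]=cv2.resize(a,(480,360));o[:400,480:]=cv2.resize(c[140:240,215:295],(320,400),interpolation=cv2.INTER_CUBIC)
cv2.imwrite('pics/w6b.png',o)
go(.588,-.034,.17,-3.3)"
```

```text
time_s: 10.9
position: [0.5189, 0.0419, 0.2846]
tcp_rot: [[0.998, -0.055, 0.003], [-0.055, -0.998, -0.0], [0.003, -0.0, -1.0]]
force: [1.0, 0.0, -0.9]
opening: 0.603
grasp_force: 0.0
[0.51886722 0.04191889 0.28457212] 10.9
go [0.0707 0.0715 0.1147] [ 0.  -0.2  0.1] r=0.589
```

View pics/w6b.png

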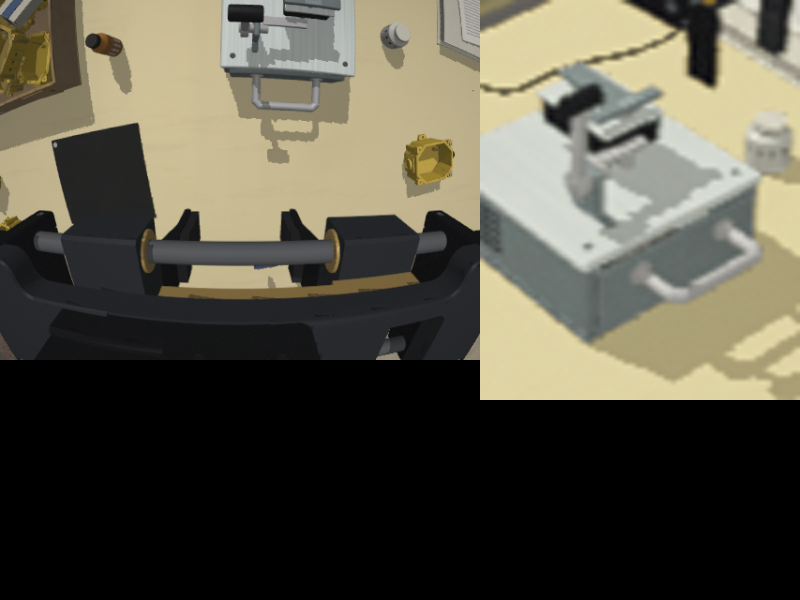

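The lever now stands up: the grip is at (245,13) in the wrist view and at (578,100), above the hub, in the scene crop. The handle bar is unmoved at (254,105) to (315,107). I'll hook the handle from behind with shut fingers.

```bash
python3 -c "
from h import *
k=512/480
for n,a,b in[('hL',(385,187),(254,105)),('hR',(471,188),(315,107))]:
    print(n,*rays([wr('w1',np.array(a)*.64),wr('w6',np.array(b)*k)]))
go(.606,-.031,.024,-3.3)"; python3 steer.py '0.04 0.04 0.03 0 0 0 0;0.0885 0.0685 0.05 0 0 0 0;0.0885 0.0685 0.08 0 0 0 0;0.0885 0.0685 0.11 0 0 0 0;0.0885 0.0685 0.13 0 0 0 0;0.0885 0.0685 0.15 0 0 0 0;0.0885 0.0685 0.15 0 0 0 0;0.0885 0.0685 0.15 0 0 0 0;0.0885 0.0685 0.15 0 0 0 0;0.0885 0.0685 0.15 0 0 0 0' |tail -6; python3 -c "
from h import *
go(.606,-.031,.024,-3.3)"
```

```text
hL [ 0.58964863  0.01422721 -0.02504622] 0.0013887213430724276
hR [ 0.58599078 -0.07390976  0.0573639 ] 0.00010682396025212928
go [0.088  0.0675 0.2607] [ 0.  -0.2  0.1] r=0.607
time_s: 12.0
position: [0.605, -0.0322, 0.1349]
tcp_rot: [[0.998, -0.056, 0.003], [-0.056, -0.998, -0.001], [0.003, 0.001, -1.0]]
force: [-0.6, -0.1, -0.7]
opening: 0.004
grasp_force: 0.0
go [ 0.0006 -0.0013  0.1109] [ 0.03 -0.17  0.1 ] r=0.607
```

```bash
python3 steer.py '0.001 0 0.03 0 0 0 0;0.001 0 0.06 0 0 0 0;0.001 0 0.08 0 0 0 0;0.001 0 0.095 0 0 0 0;0.001 0 0.105 0 0 0 0;0.001 0 0.111 0 0 0 0;0.001 0 0.111 0 0 0 0' |tail -6
```

```text
time_s: 12.7
position: [0.605, -0.0321, 0.0225]
tcp_rot: [[0.998, -0.056, 0.001], [-0.056, -0.998, -0.0], [0.001, 0.0, -1.0]]
force: [0.3, -0.0, -1.2]
opening: 0.009
grasp_force: 0.0
```

```bash
python3 steer.py '-0.005 0 0 0 0 0 0;-0.012 0 0 0 0 0 0;-0.022 0 0 0 0 0 0;-0.032 0 0 0 0 0 0;-0.042 0 0 0 0 0 0;-0.052 0 0 0 0 0 0;-0.062 0 0 0 0 0 0;-0.072 0 0 0 0 0 0;-0.082 0 0 0 0 0 0;-0.092 0 0 0 0 0 0;-0.102 0 0 0 0 0 0;-0.11 0 0 0 0 0 0;-0.118 0 0 0 0 0 0;-0.122 0 0 0 0 0 0;-0.122 0 0 0 0 0 0' |tail -6;python3 steer.py '-0.003 0 0 0 0 0 0;-0.006 0 0 0 0 0 0;-0.008 0 0 0 0 0 0;-0.009 0 0 0 0 0 0;-0.009 0 0 0 0 0 0' |tail -6
```

```text
time_s: 14.2
position: [0.4812, -0.025, 0.0224]
tcp_rot: [[0.998, -0.056, -0.003], [-0.056, -0.998, 0.0], [-0.003, -0.0, -1.0]]
force: [0.4, 0.5, -0.1]
opening: 0.004
grasp_force: 0.0
time_s: 14.7
position: [0.4753, -0.025, 0.0227]
tcp_rot: [[0.998, -0.056, 0.003], [-0.056, -0.998, -0.001], [0.003, 0.0, -1.0]]
force: [5.1, 0.3, -2.9]
opening: 0.004
grasp_force: 2.1
```

```bash
python3 steer.py '-0.002 0 0 0 0 0 0;-0.003 0 0 0 0 0 0;-0.004 0 0 0 0 0 0;-0.004 0 0 0 0 0 0;-0.004 0 0 0 0 0 0' |tail -6
```

```text
time_s: 15.2
position: [0.4753, -0.0252, 0.0229]
tcp_rot: [[0.998, -0.058, 0.011], [-0.058, -0.998, -0.002], [0.011, 0.001, -1.0]]
force: [10.2, 5.0, -5.6]
opening: 0.006
grasp_force: 4.8
```

At the stop: the force rose with no motion. I'll back off, rise, and take two wrist views around the bed.

```bash
python3 steer.py '0.006 0 0 0 0 0 0;0.012 0 0 0 0 0 0;0.012 0 -0.02 0 0 0 0;0.012 0 -0.06 0 0 0 0;0.012 0 -0.1 0 0 0 0.9;0.012 0 -0.15 0 0 0 0.9;0 0 -0.19 0 0 0 0.9;0 0.03 -0.2 0 0 0 0.9;0 0.03 -0.2 0 0 0 0.9;0 0.03 -0.2 0 0 0 0.9;0 0.03 -0.2 0 0 0 0.9;0 0.03 -0.2 0 0 0 0.9' |tail -6
python3 -c "
from h import *
snap('a1')"
python3 steer.py '0 -0.04 0 0 0 0 0.9;0 -0.08 0 0 0 0 0.9;0 -0.08 0 0 0 0 0.9;0 -0.08 0 0 0 0 0.9' |tail -6
python3 - <<'E'
from h import *
import cv2
snap('a2')
# project tester-based bed and neighbours, dump a coarse hue/brightness map round it
def pj(n,X):
    d=np.load(f"pics/{n}.npz");q=d["R"].T@(np.array(X)-d["p"]);q=np.linalg.inv(d["M"])@[*q,1];v=q[:2]*[1,-1];t=np.arctan2(np.hypot(*v),-q[2]);return v/np.hypot(*v)*t*d["K"][0,0]+d["K"][:2,2]
for n in("a1","a2"):
    c=pj(n,[.573,-.028,.036]);print(n,c,pj(n,[.628,-.028,.036]),pj(n,[.573,.0,.036]))
    g=cv2.cvtColor(cv2.imread(f"pics/{n}.png"),cv2.COLOR_BGR2GRAY)
    x0,y0=(c-[56,52]).astype(int);print(x0,y0)
    for r in range(max(y0,0),y0+100,3):print("%3d"%r,"".join("%02x"%v for v in g[r,x0:x0+112:2]))
E
```

```text
time_s: 16.4
position: [0.467, -0.0535, 0.2213]
tcp_rot: [[0.998, -0.055, -0.003], [-0.055, -0.998, 0.001], [-0.004, -0.001, -1.0]]
force: [-0.2, 0.6, 0.7]
opening: 0.648
grasp_force: 0.0
[ 0.46702024 -0.05349646  0.22129499] 16.4
time_s: 16.85
position: [0.4722, 0.0264, 0.222]
tcp_rot: [[0.999, -0.053, -0.001], [-0.053, -0.999, -0.0], [-0.001, 0.0, -1.0]]
force: [-0.9, 0.7, 0.3]
opening: 0.896
grasp_force: 0.0
[0.47218342 0.02641521 0.22197704] 16.85
a1 [232.1093472   87.29713812] [229.63775405  44.80324347] [209.81182819  89.13453369]
176 35
 35 784a13161211101011100f13293a3e3840443647545e636a716c62626a695a5d60605c5d5e626061614b4b4a484531302d201a1713121112
 38 784c617e7a7b7f7c817b7e7d7e7f7f7b7e7f807f7f80807f807e807c847f81808080817d7e808080807e8181807d7e7e7e7e7f7e7b7b7c7e
 41 7b4f627e7b7c7f7c7f7c7f7c7f7f7e7b7e7e7f7f7f81817f807d817d848081808181807d7e8080817f808281807e7e7e7d7f807e7b7b7c7e
 44 7c4c6b7d7b7c807d807b7f7d7f7e7e7c7d7d7f7f7f81827f817c817f848081808081817e7e80808080808281807f7e7f7e7f807f7b7b7d7e
 47 784c6d7e7a7d807d7f7a7e7c7f7e7e7c7c7f7f807f80817e817d817f838081818182817d7e8080
[... 6799 characters left out ...]
20 85a0babbb9b7b7b7b4b6bdb4b8bbb8b5aba97f838584807f86a8b5b698b8bbbab6b2b6b7b4b6b3b6b6b5b5b1b2b6b3b4b6b2b2b2b05f7caa
123 84a0babbb9b7b7b7b4b7bdb3b8bbb8b6b6867f8386838080868381817f8584b8b5b2b5b7b3b6b2b6b6b5b4b0b1b5b3b5b5b2b1b3ab5e96ae
126 84a4babab9b7b7b6b3b8bdb3b8bbb8b5b7867e828584807f858380817f8384b8b3b1b7b6b2b6b2b5b4b4b4b0b1b6b3b5b5b3b0b5ac5f9398
129 84b8babab8b7b5b7b3b7bcb4b7bab7b7b7877e8285827f7f848280807f8383b3b1b2b5b6b3b5b2b4b4b4b5afb0b7b2b5b4b4b0b3a8609d90
132 84b8b9b9b8b7b7b5b3b8bbb3b7bab7b6b6877e8284827e8084817f8080828482b0b1b7b6b4b4b2b4b4b2b7afb0b7b3b6b3b4b0b28f5fadaa
135 637b7a8c8b8a89908f9396909da09f9aa7ad767983827d8083827f7f7e838281b1b1b6b6b4b4b1b4b4b2b4aeb1b6b3b7afb4afb48a60ae9e
```

```bash
python3 - <<'E'
from h import *
P={}
for n,a,b in[("LT",(195.5,70),(258.5,71)),("LB",(199,107.5),(261,107.5)),("RT",(257.5,64),(322,66)),("RB",(263,105),(326,106))]:
    P[n],e=rays([wr("a1",a),wr("a2",b)]);
    pl=[]
    for c,u in(("a1",a),("a2",b)):
        o,d=wr(c,u);pl.append((o+d*(.036-o[2])/d[2])[:2].round(4))
    print(n,P[n].round(4),round(e,4),pl)
# finger/body geometry as seen by the camera: open gripper columns in w1 below tips
E
python3 - <<'E'
import cv2,numpy as np
c=__import__('rig').bot.capture('top')['color'];g=cv2.cvtColor(c,cv2.COLOR_RGB2GRAY)
for r in range(165,250,2):print(r,"".join("%02x"%v for v in g[r,235:315:2]))
E
```

```text
LT [0.5992 0.0179 0.0298] 0.0011 [array([0.5994, 0.0167]), array([0.5973, 0.0181])]
LB [0.551  0.0173 0.0258] 0.0001 [array([0.5509, 0.0153]), array([0.5509, 0.0175])]
RT [ 0.6007 -0.061   0.0405] 0.0007 [array([ 0.6006, -0.061 ]), array([ 0.6021, -0.0621])]
RB [ 0.5493 -0.065   0.0361] 0.001 [array([ 0.5483, -0.0649]), array([ 0.5504, -0.065 ])]
165 8c94959393939289515b7292909194908e6d6b6a6a6a6b696a6b6c8292959393906d6668818f8e8e
167 8792928490948a6e4d5f6d86737481747d6a68686a6b6a6a686b6b6e809495948e69656c888f8e8d
169 88938c6586938e6e656868746b696867696868686a6b6a696a6b6b6b749393938e676566818e8d8d
171 8894938b91958c6d6869696a6a7a6e6c6d6d6d6d6f7e7f7d75737c6f848c85928c6865647f8e8d8d
173 888a8c8d90928c6c68706b6f79908e8b8d8d888c89929593909192909278678f8967676a868e8c8e
175 875b4f5764605f5254635e6e7a8084868a8d8f93929293929395959395928d938869656e8c8e8e8e
177 8e6c43415657555251514e4a4b47484b50555a5f63666d73787f8282868a8d8e8169656e8b8e8d8f
179 918a696161676b6a6a6867676866656363615a5653504f504d494a4e594e505a6667666e8c8f8e8e
181 908c6d6565696a6a6a6968696a6b68686b6a6868686a69686766645e55444053656
[... 2203 characters left out ...]
8c8e8e8f908e8e8f8f8f
235 3434333636363437363837373739353e434443342a2c2e2f2c385d65656e8a8f8e8e8f918f8f908f
237 30323133333333343435343735353b414444422f2b2d2d2d353a5d666667818f8e8f9090908f8d8f
239 2e2f2f302f30313131323334333331404543412d2c2c2b2d353d5f676665788e908f8f8f8f8f8f8f
241 2a2c2b2c2d2c2c2f2f30322f322f344343453e2a2c2c32352d3c636765656c8b8f8f8f8f8e8f8e8f
243 595a4938342d2d2a2c2b2e2d2e3139444444392a2c2d313c2f3b626667676783908e90908e909190
245 8c8a8579736b61523e33302d2d454143444438363738362f2f49696a6a6869808e90908f8f908f90
247 8e8e8d8d8f8e8b89725b666c64654344444159797a7c7961587c88898984888d8f8e8f90908e908f
249 8d8d8e8d8e8f8e8e786580908f7644444444778f8f8e917b6d8c8e8d8e8f8f8f8e8e8d8d8f8e8d8e
```

Run:
```python
from h import *
d=np.load("pics/w1.npz");k=.64
def at(u,ax,val):
    o,r=wray((np.zeros(3),np.eye(3)),(d["K"],d["M"]),np.array(u)*k);s=(val-o[ax])/r[ax];return (o+r*s).round(4)
for u in[(730,352),(70,352)]:
    print(u,"y=.095",at(u,1,.095 if u[0]>400 else -.095),"x=.0375",at(u,0,.0375))
for u in[(755,358),(612,362),(187,360),(45,385)]:
    print(u,"x=.0375",at(u,0,.0375),"x=.02",at(u,0,.02))
for u in[(400,415),(640,410)]: print("rod",u,at(u,0,0.0))
```

```text
(730, 352) y=.095 [ 0.0315  0.095  -0.0859] x=.0375 [ 0.0375  0.082  -0.0998]
(70, 352) y=.095 [ 0.033  -0.095  -0.0894] x=.0375 [ 0.0375 -0.0855 -0.0996]
(755, 358) x=.0375 [ 0.0375  0.0873 -0.1046] x=.02 [ 0.02    0.1271 -0.0668]
(612, 362) x=.0375 [ 0.0375  0.0452 -0.1018] x=.02 [ 0.02    0.0662 -0.0627]
(187, 360) x=.0375 [ 0.0375 -0.0493 -0.1006] x=.02 [ 0.02   -0.0706 -0.061 ]
(45, 385) x=.0375 [ 0.0375 -0.0783 -0.1185] x=.02 [ 0.02   -0.1126 -0.0868]
rod (400, 415) [ 0.     -0.0017 -0.0569]
rod (640, 410) [ 0.      0.0824 -0.0606]
```

The corners show the adapter lying across the tray, with its long axis along world y. That contradicts the text, but its length of about 82 mm and width of about 52 mm, with the connector at the left, fit the box. The centre is about (0.575, -0.023) with its top at 0.036-0.04. The grasp must therefore close along x, so I turn the tool to yaw 91.

```bash
python3 -c "
from h import *
go(.575,-.023,.18,91)"
```

```text
go [0.105  0.0423 0.0421] [-2.00e-02  5.00e-02 -9.42e+01] r=0.575
```

```bash
python3 steer.py '0.02 0.01 0 0 0 -8 0.88;0.04 0.02 0 0 0 -16 0.88;0.06 0.03 0 0 0 -24 0.88;0.08 0.042 0 0 0 -32 0.88;0.105 0.042 0 0 0 -40 0.88;0.105 0.042 0 0 0 -48 0.88;0.105 0.042 0 0 0 -56 0.88;0.105 0.042 0.01 0 0 -64 0.88;0.105 0.042 0.02 0 0 -72 0.88;0.105 0.042 0.03 0 0 -80 0.88;0.105 0.042 0.042 0 0 -88 0.88;0.105 0.042 0.042 0 0 -94.2 0.88;0.105 0.042 0.042 0 0 -94.2 0.88;0.105 0.042 0.042 0 0 -94.2 0.88' | tail -6
python3 - <<'E'
from h import *
import cv2
snap('b1');go(.575,-.023,.01,91)
d=np.load("pics/b1.npz")
def pj(X):
    q=d["R"].T@(np.array(X)-d["p"]);q=np.linalg.inv(d["M"])@[*q,1];v=q[:2]*[1,-1];t=np.arctan2(np.hypot(*v),-q[2]);return v/np.hypot(*v)*t*d["K"][0,0]+d["K"][:2,2]
print([pj(X).round(1) for X in([.575,-.023,.036],[.601,.0175,.036],[.549,.0175,.036],[.601,-.063,.036],[.549,-.063,.036])])
g=cv2.cvtColor(cv2.imread("pics/b1.png"),cv2.COLOR_BGR2GRAY);print(g.shape)
for r in range(110,250,5):print("%3d"%r,"".join("%02x"%v for v in g[r,170:345:3]))
E
```

```text
time_s: 18.35
position: [0.5753, -0.0235, 0.1805]
tcp_rot: [[-0.013, 1.0, 0.0], [1.0, 0.013, -0.0], [-0.0, 0.0, -1.0]]
force: [0.1, 0.7, 0.5]
opening: 0.882
grasp_force: 0.0
[ 0.57527897 -0.02347881  0.1805142 ] 18.35
go [ 0.0003 -0.0004  0.1707] [ 0.03  0.01 -0.19] r=0.575
[array([254.9, 177.3]), array([278.5, 142.7]), array([232.3, 142.1]), array([276.3, 210.4]), array([232.7, 209.8])]
(384, 512)
110 b5b4b4b0a8807f646f6c505050b3b4b5b4b5b4b5b4b4b5b5b4b4b4b4b4b4b6b4b4b5b5b6b6b6b4b6b6b6b680807f7f7f7f353333334087c4c4c3c0
115 7f808080807f80577062524e4f8b83839fa8aeaeb4b8babdbcbdada5b0aba4a1aab6b6b1a68080808080807f7f7f8080803e3433344f91bdbebfbe
120 807f808080808058715b4f5199bebfbfbebfc0bfc0c18a898989898a8989868586808795ad80828283847f756c78808080484e4e4d5ba3bec0c04d
125 807f7f7f7f7f806172515052aabfbebfbfc0c0c0c0c1c1c1c0bfc0bfbfbebdbcbc858485878888878787878887868278737b7e818167b7bebebf8e
130 807f8080807f806571505152bcbcbcbcbebebfbebfbfbebebdbcbdbcbcbcbcbd8c868788888888888787868584838281828219198173bcbfbfbfbe
135 918f8e8d8564626970505150b8b8b8b9b9b8b9babbbbbbbdbdbdbebcbcbbbab9b98584858586878
[... 2045 characters left out ...]
abcbebebebdbdbdbcbcbbbbbbab8484838382838382828180818080808016166698b9b9ba838585858584
225 7f7f2011121718264e4e7eb9b9b9b8b6b6b6b6b6b6b7b9b7b7b7b6b5b5888080808181828282818181818181806b185465b5471717121012888786
230 7f131112171916174e4d4a6f6f6f706e6f757b858f98a8abb6b7b8b8b892838382828181807f7f7f7f7e7e7d7e3b19727bbc161619181113138181
235 1511121817191a1b4c4d8cb29f9ba7b5bab5b7b5afa7a3937f71717373736e6160606161636567696e787b7f7f1518688db8161419161a10111684
240 1216191a181d1f154b52b2b2b2b2b0b1b2b3b3b2b3b3b3b3a9807f7e8088918f7b7c81837f7f7f7e7f7e72686367655dadbe141615181617111312
245 181a1a1b1f1b16174db3b2b3b1b2b2b2b2b2b2b2b1b4b3b38280807f807f7f7f8080807f81808081818080383a39396ebdbc121416171718171512
```

The view confirms the adapter centred between the fingers: columns 233 to 279 against a projected centre of 255, rows 145 to 215. I'll descend with force checks.

```bash
python3 steer.py '0 0 0.04 0 0 0 0.88;0 0 0.08 0 0 0 0.88;0 0 0.11 0 0 0 0.88;0 0 0.13 0 0 0 0.88;0 0 0.14 0 0 0 0.88;0 0 0.145 0 0 0 0.88;0 0 0.15 0 0 0 0.88;0 0 0.15 0 0 0 0.88' | tail -6;python3 steer.py '0 0 0.003 0 0 0 0.88;0 0 0.007 0 0 0 0.88;0 0 0.01 0 0 0 0.88;0 0 0.013 0 0 0 0.88;0 0 0.016 0 0 0 0.88;0 0 0.019 0 0 0 0.88;0 0 0.022 0 0 0 0.88;0 0 0.022 0 0 0 0.88' | tail -6
```

```text
time_s: 19.2
position: [0.5756, -0.0225, 0.031]
tcp_rot: [[-0.017, 1.0, 0.001], [1.0, 0.017, -0.0], [-0.0, 0.001, -1.0]]
force: [0.3, -0.2, 0.7]
opening: 0.878
grasp_force: 0.0
time_s: 20.0
position: [0.5748, -0.0223, 0.008]
tcp_rot: [[-0.017, 1.0, -0.001], [1.0, 0.017, 0.0], [0.0, -0.001, -1.0]]
force: [-0.1, -0.3, -0.5]
opening: 0.878
grasp_force: 0.0
```

```bash
python3 steer.py '0 0 0.002 0 0 0 0.88;0 0 0.004 0 0 0 0.88;0 0 0.006 0 0 0 0.88;0 0 0.007 0 0 0 0.88;0 0 0.007 0 0 0 0.88' | tail -6;python3 steer.py '0 0 0 0 0 0 0;0 0 0 0 0 0 0;0 0 0 0 0 0 0;0 0 0 0 0 0 0;0 0 0 0 0 0 0;0 0 0 0 0 0 0;0 0 0 0 0 0 0' | tail -6
```

```text
time_s: 20.5
position: [0.575, -0.0223, 0.0014]
tcp_rot: [[-0.017, 1.0, -0.0], [1.0, 0.017, 0.0], [0.0, -0.0, -1.0]]
force: [-1.2, -0.1, -0.3]
opening: 0.881
grasp_force: 0.0
time_s: 21.2
position: [0.5751, -0.0224, 0.0016]
tcp_rot: [[-0.017, 1.0, 0.0], [1.0, 0.017, -0.0], [-0.0, 0.0, -1.0]]
force: [0.0, 0.0, 0.7]
opening: 0.638
grasp_force: 30.0
```

The adapter is held: 0.638 corresponds to 55.5 mm, at 30 N. Lift.

```bash
python3 steer.py '0 0 -0.005 0 0 0 0;0 0 -0.012 0 0 0 0;0 0 -0.02 0 0 0 0;0 0 -0.02 0 0 0 0' | tail -5;python3 steer.py '0 0 -0.02 0 0 0 0;0 0 -0.05 0 0 0 0;0 0 -0.08 0 0 0 0;0 0 -0.1 0 0 0 0;0.02 0 -0.11 0 0 0 0;0.05 -0.01 -0.11 0 0 0 0;0.08 -0.02 -0.11 0 0 0 0;0.11 -0.03 -0.11 0 0 0 0;0.14 -0.04 -0.11 0 0 0 0;0.17 -0.05 -0.11 0 0 0 0;0.2 -0.06 -0.11 0 0 0 0;0.23 -0.065 -0.11 0 0 0 0;0.26 -0.07 -0.11 0 0 0 0;0.29 -0.08 -0.11 0 0 0 0;0.32 -0.085 -0.11 0 0 0 0;0.337 -0.0893 -0.11 0 0 0 0;0.337 -0.0893 -0.11 0 0 0 0;0.337 -0.0893 -0.11 0 0 0 0' | tail -6
```

```text
position: [0.5763, -0.0226, 0.0231]
tcp_rot: [[-0.017, 1.0, 0.003], [1.0, 0.017, -0.001], [-0.001, 0.003, -1.0]]
force: [1.0, -0.3, -0.8]
opening: 0.637
grasp_force: 30.0
time_s: 23.4
position: [0.4797, 0.313, 0.1315]
tcp_rot: [[-0.018, 1.0, -0.0], [1.0, 0.018, -0.001], [-0.001, -0.0, -1.0]]
force: [0.8, 0.6, 0.1]
opening: 0.637
grasp_force: 30.0
```

Run:
```python
from h import *
go(.480,.313,-.0125,91)
import cv2
snap('c1');d=np.load("pics/c1.npz")
c=__import__('rig').bot.capture('top')['color'];g=cv2.cvtColor(c,cv2.COLOR_RGB2GRAY)
for r in range(190,275,4):print(r,"".join("%02x"%v for v in g[r,110:200:3]))
g=cv2.cvtColor(cv2.imread("pics/c1.png"),cv2.COLOR_BGR2GRAY)
print()
for r in range(100,250,8):print("%3d"%r,"".join("%02x"%v for v in g[r,170:345:5]))
```

```text
go [1.00e-04 3.00e-04 1.44e-01] [-0.01  0.03  0.06] r=0.573
[0.47968657 0.31295338 0.13153141] 23.4
190 62626060606060615f5f5f605f6262627c8e8d8d8d8d8e8f9090908f908f
194 60616160312728232422232d292557646b8d8c8e8e8f8e8f8f8f908f9190
198 606160612c28272223242524262340697b8d8e8d8d8e908f8e90908e8f8f
202 687277734138372b1e232626243378787470625a544b483c38368a8e908f
206 876a4737303c3c2f1f1c1e2423271f23252424262728272a2a2d8b8e8e8e
210 373a3b3d38393c3423181f241d221f212124252328272729292a878e908f
214 3c3d3f403e373c332a1c19231f251c2122222423242525262828778b8c8d
218 413e3d3c3b383c3a272115201c2d1e201f212223252425272927758e8f8d
222 3c3b393938373b3b252822163033404140282623232626272826768e8f90
226 39373535312f3a3d2f21221a343340413f242821242225242725728f8e8e
230 3232302c2b29363c391f1f20313041423f302b212123252525276d8f8f8f
234 2b2b292624242a3c3c1f1f1e2f2c40433d2522202121232527255b8e8f8f
238 272522221f1f233a3d2a1e1d232d3f463d2522202223242527274f908d90
242 1f261c1f191e1c373b331d1e1d1e1a1d1d1e23202122242425274b8d8e8f
246 838417141512122f3c391f1e1d1d181e1e1e1e1f1f22232422244a908e90
250 8a8b87886c1a17213b3d2
[... 1155 characters left out ...]
23231313333333232313231e5
180 e6e63030323233323230262827262727252526272525262525273133313234343232e6
188 e6e6313132333132334041413f3f41403e4142404142424241404133323233333333e5
196 e6e62d32323132316f70706f6e6e6d6d6d6d6d707071707070736932323233323332e6
204 e6e5a03230323232ac9597a9a7a6a7a9abababa9a9ababaaa4aaaa6c323231323333e6
212 e6e6e6323133323179928b787879797a7b7aa2ababacabab7a8b7933313132323232e6
220 e6e5e6323132313077797879797a7b7b7b7b7b7a7c7a7b7a7a7b7a31313231323232e6
228 e6e6e530321a2022707a7a797a7a7a7a7a7a7a7b7a7a7b7a7b7a7920221a1b31315ae6
236 e5e6e6451a16221f60797a7a79797a7c7a797a7a7a7b7b7a7a7a781d2121172b329fe5
244 e5e6761c1d23251e637a7a7a7a7a7b7a7a7a7a7a7b797a7a7a7a741e20221e1a18cde5
```

The adapter is held level over the mat. Lower it.

```bash
python3 steer.py '0 0 0.04 0 0 0 0;0 0 0.08 0 0 0 0;0 0 0.11 0 0 0 0;0 0 0.125 0 0 0 0;0 0 0.132 0 0 0 0;0 0 0.137 0 0 0 0;0 0 0.14 0 0 0 0;0 0 0.142 0 0 0 0;0 0 0.142 0 0 0 0' | tail -6;python3 steer.py '0 0 0.001 0 0 0 0;0 0 0.002 0 0 0 0;0 0 0.003 0 0 0 0;0 0 0.003 0 0 0 0' | tail -5
```

```text
time_s: 24.4
position: [0.4805, 0.3132, -0.0098]
tcp_rot: [[-0.017, 1.0, 0.001], [1.0, 0.017, 0.0], [0.0, 0.001, -1.0]]
force: [-0.2, -0.0, -0.2]
opening: 0.633
grasp_force: 30.0
position: [0.48, 0.3131, -0.0135]
tcp_rot: [[-0.017, 1.0, -0.0], [1.0, 0.017, -0.0], [-0.0, -0.0, -1.0]]
force: [-0.5, 0.3, -0.7]
opening: 0.635
grasp_force: 30.0
```

```bash
python3 steer.py '0 0 0.001 0 0 0 0;0 0 0.002 0 0 0 0;0 0 0.002 0 0 0 0' | tail -5
```

```text
position: [0.4801, 0.3131, -0.0144]
tcp_rot: [[-0.017, 1.0, 0.0], [1.0, 0.017, 0.0], [0.0, 0.0, -1.0]]
force: [-1.3, 0.2, 7.0]
opening: 0.64
grasp_force: 30.0
```

It rests on the mat: 7 N at the predicted height. Release and rise.

```bash
python3 steer.py '0 0 0 0 0 0 0.9;0 0 0 0 0 0 0.9;0 0 0 0 0 0 0.9;0 0 0 0 0 0 0.9;0 0 0 0 0 0 0.9;0 0 0 0 0 0 0.9;0 0 -0.02 0 0 0 0.9;0 0 -0.05 0 0 0 0.9;0 0 -0.1 0 0 0 0.9;0 0 -0.15 0 0 0 0.9;-0.03 0 -0.2 0 0 0 0.9;-0.08 0 -0.2 0 0 0 0.9;-0.08 0 -0.2 0 0 0 0.9;-0.08 0 -0.2 0 0 0 0.9' | tail -6
python3 - <<'E'
from h import *
import cv2
snap('d1');d=np.load("pics/d1.npz")
def pj(X):
    q=d["R"].T@(np.array(X)-d["p"]);q=np.linalg.inv(d["M"])@[*q,1];v=q[:2]*[1,-1];t=np.arctan2(np.hypot(*v),-q[2]);return v/np.hypot(*v)*t*d["K"][0,0]+d["K"][:2,2]
c=pj([.48,.313,.02]);print(c,[pj([*p,.004]).round(0) for p in((.564,.4188),(.576,.2194),(.397,.2113))],[pj([.48+a,.313+b,.02]).round(0) for a,b in((.028,.045),(-.028,-.045))])
g=cv2.cvtColor(cv2.imread("pics/d1.png"),cv2.COLOR_BGR2GRAY)
for r in range(int(c[1])-70,int(c[1])+70,5):print("%3d"%r,"".join("%02x"%v for v in g[max(r,0),int(c[0])-75:int(c[0])+75:4]))
E
```

```text
time_s: 26.5
position: [0.4813, 0.232, 0.1849]
tcp_rot: [[-0.014, 1.0, 0.0], [1.0, 0.014, 0.0], [0.0, 0.0, -1.0]]
force: [0.5, -0.5, -0.4]
opening: 0.9
grasp_force: 0.0
[0.48131793 0.23195394 0.18492017] 26.5
[255.01135293 106.97860613] [array([323.,  28.]), array([328., 182.]), array([191., 186.])] [array([279.,  70.]), array([231., 144.])]
 36 c928272828292729282a2a29292a292929292a29282828282729292828282929272babad29cb
 41 ad272927292929282a2b292927292929282828292927292928292828292828292a292a2a2bcb
 46 9d2828292828272829292829292a292a282a292928292828292a282a292b29292927292929cb
 51 cb2829292a2829282929292a29292a2929282a28292a29292928282929282928282928292acb
 56 cb2928292a2a29292829292a282a292829292929272a2a2929282928272929292829292929cc
 61 ba282828292a292829292929292a2a2a29272829292a292829282829282728292a282a2929be
 66 cc27292b2829292a292829292a2a2929282928292828292a27272828282929282828292928cc
 71 cc38282829282828282828292929292929282b28292a2a282a292928282728272929292a29bc
 76 cc2b2928272929272828292a2a2a303132333434343435322a2a2929292929282a2928292a96
 81 cd5728282929292a2828282
[... 811 characters left out ...]
212790909190909091919090912928292a29282a2a2a2a292a2b
136 cece3a2a2a2a2b2a292829222223909d91919090919190908e292a2a2a2a292a292928282a2b
141 cece49292b2a2a2a2a2b2a2627272843263e206a2a8d3886292b2a2b2a2b29292a292a2a2929
146 cece5c2c2a292a292a292a2929292844204a2477359c3a9c2a2a292b2a2a2a29292a2a2a2a2a
151 ceceba2a2a29292a29292a292a292929292a292a292b2a2b292a29282a292929282828292929
156 cece8d2a2a29292a292929292a2a2a2a292a292a2b292c2a292a28292a2929292a292a2a2a2a
161 cecec22a29292a29292829292829292a2a2a282a2a2a2a2b292a2a2a2a2a2b28282a29292b2a
166 cecdad292a2a29292929292a2a2a292a292a2a2a2a2a292a2a2b29292a29292929292a2a282b
171 cecfba2b2a2a29292a2a28282a292a2929282929292a2a2a2d2a2a29292929282b292929282b
```

The adapter lies flat on the mat: rows 76 to 146, columns 224 to 279, centred within a few mm of (255,107). One last check of tray travel and lever from the fixed cameras.

Run:
```python
from h import *
from rig import bot
import cv2
c=bot.capture("top")["color"];o=cv2.imread("pics/top.png")[:,:,::-1];g=cv2.cvtColor(c,cv2.COLOR_RGB2GRAY)
hb=lambda t:np.array([.588-t*.998,-.031+t*.056,.058])
print("handle at 0.13:",proj("top",hb(.13)),"bed",proj("top",np.array([.575,-.03,.02])))
x=int(proj("top",hb(.13))[0])
for r in range(205,250,1):print(r,g[r,x-6:x+7:3],end=" ")
s=bot.capture("scene")["color"];gs=cv2.cvtColor(s,cv2.COLOR_RGB2GRAY)
u=proj("scene",np.array([.689,.030,.212]));print("\nlever grip",u,gs[int(u[1])-4:int(u[1])+5:2,int(u[0])-8:int(u[0])+9:2])
d=cv2.absdiff(c,o).max(2)
for n,(a,b) in dict(bottle=(174,155),jar=(334,154),housing=(363,228)).items():print(n,(d[b-15:b+16,a-18:a+19]>40).sum())
```

```text
handle at 0.13: [263.95561311 237.96980044] bed [265.31059713 200.46842751]
205 [126 123 148 145 148] 206 [128 117 147 147 149] 207 [132 113 147 146 149] 208 [139 110 148 147 148] 209 [142 107 145 147 147] 210 [144 108 144 146 147] 211 [147 110 145 147 147] 212 [147 110 141 147 147] 213 [143 109 133 145 147] 214 [132 109 123 139 146] 215 [117 107 110 123 145] 216 [110 106 105 110 143] 217 [110 105 107 106 143] 218 [110 106 105 104 143] 219 [104  99 100  99 139] 220 [ 91  90  92  92 125] 221 [ 80  79  83  84 100] 222 [73 71 75 75 78] 223 [86 84 83 77 74] 224 [100  97  97  92  87] 225 [103 102 102 101 100] 226 [102 102 101 103 102] 227 [102 101 101 102 101] 228 [101 102 101 101 101] 229 [101 101 101 102 102] 230 [101 102 101 102 102] 231 [101 100 100 101 100] 232 [102 102 101 101 102] 233 [101 103 101 103 101] 234 [ 99 104 103 100 100] 235 [105 110 107 103 100] 236 [114 118 115 111 106] 237 [111 117 118 117 115] 238 [ 99 103 107 109 110] 239 [94 91 93 95 98] 240 [99 94 95 92 92] 241 [102 100  99  98  99] 242 [105 100 100 101 102] 243 [116 105 106 104 107] 244 [130 119 121 118 119] 245 [137 136 135 134 136] 246 [138 142 141 139 140] 247 [140 140 141 141 140] 248 [142 140 142 140 142] 249 [142 142 141 141 142] 
lever grip [237.70298035 162.25878175] [[ 69  71  70  63  56  53  60 110 132]
 [ 93  82  86  99 123 139 138 135 125]
 [144 144 144 143 143 137 130  90  79]
 [ 96 101  99  85  73  71 105 142 141]
 [156 156 155 156 155 155 155 146  87]]
bottle 0
jar 0
housing 0
```

The handle row (237) fits 0.13 m, and the bystanders are unmoved. The lever's grip pixels in the scene view aren't dark, though, possibly because the arm blocks the line of sight, so I'll check.

Run:
```python
from h import *
from rig import bot
import cv2
K,V=cam("scene");print("scene cam",-V[:3,:3].T@V[:3,3])
g=cv2.cvtColor(bot.capture("top")["color"],cv2.COLOR_RGB2GRAY)
for n,p in(("up",[.689,.03,.213]),("down",[.617,.034,.1535]),("hub",[.692,.029,.131])):
    u=proj("top",np.array(p)).round(1);print(n,u)
for r in range(138,176,2):print(r,"".join("%02x"%v for v in g[r,235:275]))
gs=cv2.cvtColor(bot.capture("scene")["color"],cv2.COLOR_RGB2GRAY)
for r in range(145,195,3):print(r,"".join("%02x"%v for v in gs[r,218:278:2]))
```

```text
scene cam [0.01219442 0.64172334 0.770803  ]
up [244.8 152.3]
down [243.8 181.3]
hub [245.6 156.9]
138 8d8f8e8e8f9290909092908f90919291918f8f90919291908f908f91908f8f919192948e7c655856
140 8e8d898c919091929291919090919291908f90919092908f909190928f8d8f919193948d7a635755
142 8d8b87878f929291908f8f8f91919291908f909091919191908f908f89827f818083847e6b5d5655
144 8d8c888b8f93929191909090909291918f8f9091939191919190908b7a6559595b5b5c59585c6365
146 8d8b878b90939291908f90909292919190909093919290909190908d785e545353555454585d6163
148 8d8a898d929391939091919092949391908f929092919090919090908674625d5c5c5c5a575a5956
150 8d8c8d8e8f857b797b7a7e818486888b8b8c8e929190919292919194907f695d5b5b5a5857575756
152 8e8c8e918b6f4938383a3e3f414448494c546679808286878a88898c8a847974695b515556565452
154 8a868990896a3f2e2d2f2f302e2f2f2d303b526a7778777677787678756e635f5d5a5c5c5f616265
156 8b86898d846b4e43413b332f2f2e2e2e343f5369757878787673706f70716d6b696a6e71726e6b69
158 8c868c91928d8988847356423e414647474e545f6872828a8c8b8b8c8d8c85776a65656665636366
160 8a898d93929390918c80695a5b667267554c515f717f8a919190929393928d
[... 1018 characters left out ...]
8d8e8c8d8b876147637d214f9d9c8e8097d1d1d1d2d1d1d1d0
166 569e9c9b9b8786868d9a9999978325111f311f81cdd3d1d2d1d1d1d1d1d1
169 1e1b2d4a7299a0a19d79613c16161515151417151443cfd1d1d1d1d2d1d1
172 19161a191b1617181717181513142514161819181136d5d4d2c7d1d1d1d1
175 161a1b1b19171a19151b1917151a1614181617105bd2d8d5d5d5d4d3d1d2
178 2517151c1e1d1e161b1419171615171617141626a3a3a2bed6d7d7d6d6d7
181 281e161714161a1e201f151a1613141616171625a3a2a2a3a4a7d5d6d7d7
184 26171b1f46271715181916131516181717191226a3a3a3a1a2a2a3a4a9d5
187 2817191618191518171614151415181515171726a3a2a2a2a1bad3d7d8d6
190 4318171a19141916172548191719151617161224a1a09fa4d3d8d7b9a374
193 332d25191a191516151a1716181615171918141477b9d6d3b8a77f636162
```

The top view shows the dark grip at about (246,154), next to the raised prediction (245,152) and far from the lowered one (244,181). The lever is up, and the scene view was simply blocked by the arm. Handing in.

```bash
python3 -c "
from rig import bot
print(bot.hand_in())"
```

```text
the job is handed in; nothing more can be done
None
```

The job is handed in, with no verdict returned: by my last images the lever is up (about 80–84°), the tray is out at its stop (about 128–130 mm), the adapter lies flat near the middle of the mat, and the housing, bottle and jar show no movement.

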